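# Stack trapezoid ingots head over heels and crosswise

## Task

Stack the four tapered light-metal ingots at the blue stop rail. First tip the ingot that stands on end over onto its wide face without lifting it; then lay the upside-down ingot, still wide face up and parallel to them, on the bench in the open space between the two ingots at the rail, and push the nearer of these along the bench (slide it, never lift it) until all three are closed up tight against the rail as one flat, level layer with their ends roughly even and centred on the rail. Last, lay the tipped ingot flat on top, wide face down, crosswise and centred on the middle ingot, and disturb none of the glassware, bottles and other things around.

Things in the scene. Friction and masses are not known exactly. Their poses are not given: they have to be found in the camera images.
- ingot_far: dull grey magnesium-alloy ingot, square sawn ends: 130 mm long, 36 high, wide face 54, narrow face 40 (with two black eyes), flanks leaning in 7 mm each; about 0.38 kg. Origin: centre of the wide face; x along, y across, z from wide to narrow face. It lies on its wide face (z up) against the stop rail or a few mm off it, its length along the rail
- ingot_near: ingot of the same shape, size, mass and axes as ingot_far (130 mm long, 36 high, faces 54 and 40). It lies on its wide face (z up) on the robot's side of ingot_far, roughly parallel to it, with 95 to 125 mm of open bench between their wide-face edges; each ingot slides at about 2 to 6 N
- ingot_upturned: ingot of the same shape, size, mass and axes as ingot_far (130 mm long, 36 high, faces 54 and 40). It lies upside down (z down, wide face up, origin 36 mm above the bench), off to the left or the right of the other two
- ingot_standing: ingot of the same shape, size, mass and axes as ingot_far (130 mm long, 36 high, faces 54 and 40). It stands on one sawn end (x vertical, origin 65 mm up), off to the left or right, narrow face roughly towards the robot, wide face away. Pushed near its top from the narrow-face side it falls onto its wide face
- rail_face (a point): middle of the front face of the blue steel stop rail, at bench level. The rail is fixed to the bench, 170 mm long along this frame's y and 24 mm high; its front face is the plane x = 0 and looks to -x, roughly towards the robot; the ingots lie on the -x side
- amber_bottle: bystander: brown glass bottle with black cap, 60 mm across, 129 mm high; origin at the centre of its underside
- flask: bystander: clear conical flask, 63 mm across, 102 mm high; origin at the centre of its underside
- funnel: bystander: white funnel standing on its rim, 69 mm across, 87 mm high; origin at the centre of its underside
- dropper_bottle: bystander: small brown bottle with black cap, 28 mm across, 67 mm high, close to the left of the stop rail; origin at the centre of its underside
- petri_dish: bystander: clear flat dish with lid, 59 mm across, 13 mm high; origin at the centre of its underside
- cylinder: bystander: tall clear measuring cylinder with blue hexagonal foot, 54 x 62 mm foot, 27 mm tube, 191 mm high; origin at the centre of its underside
- yellow_cap_bottle: bystander: white bottle with yellow cap, 44 mm across, 99 mm high; origin at the centre of its underside
Not all that is in view belongs to the job. Leave any orange look-alike of the ingot_standing alone.

How it is judged:
On the way, in this order (a step that is already met when the one before it is completed fails the run):
1. the standing ingot has been tipped over and lies on the bench on its wide face (angle between ingot_standing's own z axis and vertical below 0.06 rad and height (world z) of ingot_standing below 0.006 m), for 0.2 s.
2. the upside-down ingot lies on the bench, wide face up, between the two ingots at the rail (angle between ingot_upturned's own z axis and vertical above 3.08 rad and height (world z) of ingot_upturned between 0.033 and 0.0395 m and x of ingot_upturned in the frame of rail_face between -0.17 and -0.066 m and y of ingot_upturned in the frame of rail_face between -0.035 and 0.035 m), for 0.2 s.
3. the near ingot has been pushed up: the three form one tight, flat layer at the rail (x of ingot_far in the frame of rail_face between -0.032 and -0.02 m and x of ingot_upturned in the frame of rail_face between -0.083 and -0.066 m and x of ingot_near in the frame of rail_face between -0.129 and -0.112 m and y of ingot_far in the frame of rail_face between -0.03 and 0.03 m and angle between the x axis of each of ingot_far, ingot_upturned, ingot_near and the y axis of rail_face, either way round below 0.08 rad and y of ingot_upturned in the frame of rail_face between -0.03 and 0.03 m and y of ingot_near in the frame of rail_face between -0.03 and 0.03 m and angle between each of ingot_far, ingot_near's own z axis and vertical below 0.06 rad and angle between ingot_upturned's own z axis and vertical above 3.08 rad and height (world z) of ingot_upturned between 0.033 and 0.0395 m), for 0.2 s.
At the end, for the whole second after the job is handed in: bottom layer: far, upturned, near ingot centres 27, 74, 121 mm from the rail face (within 5, 8, 8 mm), within 30 mm of rail mid, 0.08 rad parallel, 0.06 rad level, upturned one wide face up on the bench; tipped ingot level on it, wide face down, within 0.12 rad of crosswise, 20 mm of centre; at rest (all of step 3 and angle between ingot_standing's own z axis and vertical below 0.06 rad and height (world z) of ingot_standing between 0.033 and 0.041 m and horizontal distance between ingot_standing and ingot_upturned below 0.02 m and angle between the x axis of ingot_standing and the x axis of rail_face, either way round below 0.12 rad and linear speed of each of ingot_far, ingot_near, ingot_upturned, ingot_standing below 0.02 m/s); the robot touches nothing.
It fails at once if the standing ingot is lifted while it is still upright instead of being tipped (angle between ingot_standing's own x axis and vertical below 0.35 rad and height (world z) of ingot_standing above 0.095 m).
It fails at once if the near ingot is lifted off the bench (height (world z) of ingot_near above 0.02 m).
It fails at once if the far ingot is lifted off the bench (height (world z) of ingot_far above 0.02 m).
It fails at once if a bystander is moved by more than 25 mm or tipped over (distance of any of amber_bottle, flask, funnel, dropper_bottle, petri_dish, cylinder, yellow_cap_bottle from where it was at the start of the episode above 0.025 m or angle between any of amber_bottle, flask, funnel, dropper_bottle, petri_dish, cylinder, yellow_cap_bottle's own z axis and vertical above 0.4 rad).
It also fails if it takes over 72 s, if anything falls off the work surface, if the arm or the gripper's body presses on something with over 40 N, if the wrist force passes 120 N, or if a joint passes its speed limit or range.

## Robot

A 7-joint arm with a two-finger parallel gripper is mounted at the origin on the work surface; the furniture and walls round the work are solid. World frame = base frame: x ahead of the robot, y to its left, z up, the work surface at z = 0. Lengths are in m, angles in rad, forces in N, time in s.
With the tool pointing down it reaches from about 0.425 to 0.95 m from the base axis. Payload 4.7 kg.
Tool frame: the origin (TCP) lies on the centre line of the jaws, within the pads' length; the fingertips stand robot.nose_length ahead of it and the grasp point (between the pads) lies 8 mm behind it (robot.nose_length is the distance from the TCP to the fingertips, in m); z points along the fingers, x is the direction in which the jaws open and shut, and the axes are right-handed (so a half turn about z gives the same grasp; the last joint's range is limited). The gripper opens to 85 mm and grips with 20 to 120 N. Pads are 22 mm wide; open, the fingers measure 114 mm over their backs; the gripper's body (76 mm by 85 mm) begins 54 mm behind the grasp point. The pads swing forward as they close: fully open they stand 13 mm farther back than shut.
Start: joints at [1.303, 0.469, -0.049, 1.532, 0.024, 1.141, -0.082], TCP at [0.16, -0.656, 0.242] pointing down, gripper open.
Joint ranges: [-2.59, 2.59], [-0.33, 1.99], [-1.39, 1.29], [0.1, 2.45], [-1.04, 4.18], [0.21, 1.99], [-2.66, 2.66]. Speed limits (rad/s): [2.57, 2.57, 3.14, 3.14, 3.14, 3.14, 3.14].

## Interface

Orientations are given as [roll, pitch, yaw] about the fixed x, y, z axes, in that order (R = Rz(yaw) Ry(pitch) Rx(roll)).
In Python, from plant import robot gives the robot as it stands. Calls block until the motion is done:
- robot.goto(position, orientation): joint-space move of the TCP to a pose.
- robot.move_straight(position, vel=0.15, attitude=None, contact_N=None): straight line of the TCP; attitude=None keeps the orientation; vel is the mean speed in m/s. With contact_N (N) it stops when the force on the tool has changed by that much, and returns True; else False.
- robot.move_joints(angles): joint-space move.
- robot.grip(opening, strength=None): opening from 0.0 (shut) to 1.0 (fully open); strength is the grip in N (None keeps the last); returns when the fingers have stopped.
- robot.sleep(seconds).
- robot.inverse_kinematics(position, orientation): joint angles nearest the present ones, or None.
- robot.sense(): the state.
- robot.grab_frame(name): name is "scene" or "top" or "wrist"; returns a dict with "image" (480x640x3 uint8, red, green, blue), "range_z" (480x640 float32, m along the optical axis (not along the pixel's ray), 0 where there is no reading), "fx", "fy", "cx", "cy" (pixels), "R" (3x3) and "t" (3): a world point X has camera coordinates R X + t. Camera axes: x right, y down, z forward; pixel columns grow to the right and rows downward; lengths in m; the calibration is good to about 2 mm. A picture is of the moment at which its call begins.
A pose or a line that the arm cannot do raises robot.IKError and nothing moves.
- robot.close_job(): hands the job in, once; it reports no verdict.
The state is a dict: "t": time; "joint_pos": joint angles; "joint_velocities": joint speeds; "effort": joint torques, N m; "tcp_pos": TCP position; "tcp_rot": TCP orientation; "wrist_force": force on the tool from outside, world axes, zero at the start; "torque": the same for the moment, N m; "opening": opening from 0.0 (shut) to 1.0 (fully open).
Only numpy, scipy, OpenCV 4.12 (cv2) and the standard library are available. Lean on these libraries where they do the work, as an engineer would, in place of code of your own. Each camera call takes 0.05 s, during which the arm holds its last target.

## Working session

There is one attempt and no reset: what is moved stays moved. The work goes in short steps, each a Python script; the robot and the scene stay as the last script left them, time stands still between calls to the robot, and variables do not carry over. Pictures are saved under pics/ and viewed, and the job is handed in when it is done.

```bash
ls; mkdir -p pics
python3 - <<'E'
from plant import robot
import cv2,numpy as np
for n in("scene","top","wrist"):
    f=robot.grab_frame(n); cv2.imwrite(f"pics/{n}0.png",f["image"][:,:,::-1]); np.savez(f"{n}0.npz",**f)
    print(n,f["fx"],f["cx"],f["cy"],np.round(-f["R"].T@f["t"],3),np.round(f["R"],2).tolist())
s=robot.sense();print(s,robot.nose_length)
E
```

```text
pics
scene 480.0916938589453 319.1950584192397 231.20328949118263 [-0.02  -0.044  0.966] [[0.08, -1.0, 0.01], [-0.85, -0.07, -0.52], [0.52, 0.03, -0.86]]
top 536.6236906455171 316.502779916742 233.84772623487814 [0.432 0.025 1.461] [[0.03, -1.0, 0.0], [-1.0, -0.03, -0.07], [0.07, -0.0, -1.0]]
wrist 412.23332852655693 318.5305301188686 239.7900101269971 [ 0.224 -0.639  0.372] [[0.24, -0.97, -0.0], [-0.94, -0.23, 0.26], [-0.26, -0.06, -0.97]]
{'t': 0.15, 'joint_pos': array([ 1.30312185,  0.46926983, -0.04862043,  1.53341967,  0.02410114,
        1.14098452, -0.08231133]), 'joint_velocities': array([ 0.00063768, -0.00278009, -0.00033058, -0.00441425,  0.00070999,
       -0.0006434 ,  0.00077471]), 'effort': array([ 1.15337847e-03, -5.10767627e+01, -4.63970716e-02, -2.37976813e+01,
        1.07547117e-02,  5.40545181e-03,  2.08414525e-05]), 'tcp_pos': array([ 0.15957765, -0.65542691,  0.24149329]), 'tcp_rot': array([ 3.14155694e+00,  1.49552413e-03, -1.33198438e+00]), 'wrist_force': array([-0.28410602, -0.2956503 , -0.11664801]), 'torque': array([-0.05887229,  0.01027065,  0.01808829]), 'opening': 1.002433193445811} 0.011
```

View pics/scene0.png

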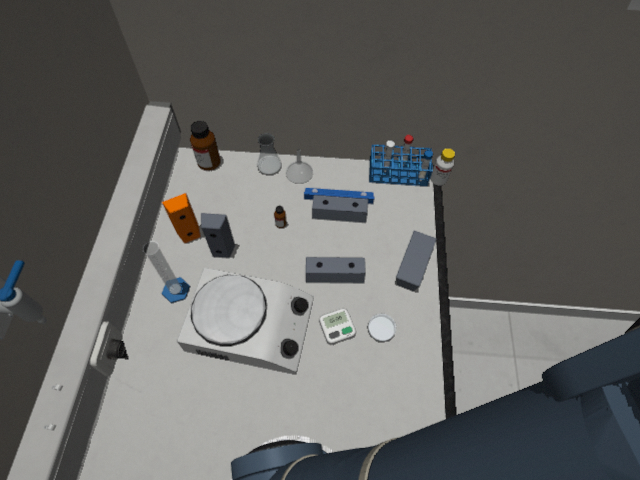

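View pics/top0.png

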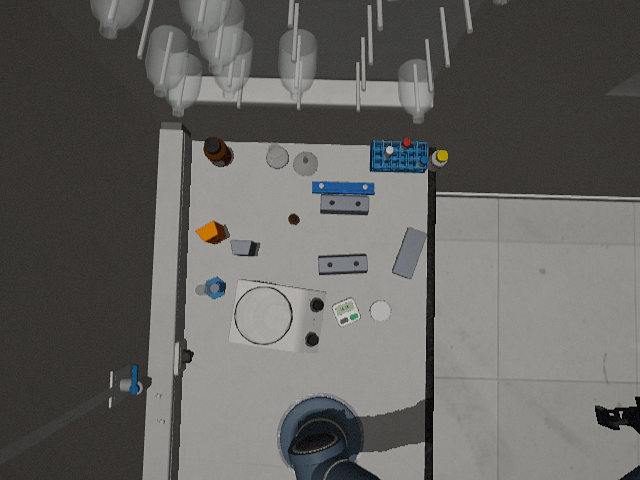

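The scene view has the two rail ingots at (340,207) and (335,269), and the upturned one with no eyes at (415,260). The grey standing ingot is at (217,235), with its orange look-alike at (183,218). Next come close crops and measurements.

```bash
cat > h.py <<'E'
import numpy as np,cv2
def load(n): 
    return dict(np.load(n,allow_pickle=True))
def ray(f,u,v,z):
    R,t=f["R"],f["t"]; C=-R.T@t
    d=R.T@np.array([(u-f["cx"])/f["fx"],(v-f["cy"])/f["fy"],1.0])
    return C+d*(z-C[2])/d[2]
def cloud(f):
    v,u=np.mgrid[0:480,0:640]; z=f["range_z"]
    P=np.stack([(u-f["cx"])/f["fx"]*z,(v-f["cy"])/f["fy"]*z,z],-1)
    W=(P-f["t"])@f["R"]; W[z<=0]=np.nan
    return W
def proj(f,X):
    c=f["R"]@np.asarray(X)+f["t"]; return c[0]/c[2]*f["fx"]+f["cx"],c[1]/c[2]*f["fy"]+f["cy"]
E
python3 - <<'E'
from h import *
for n in("scene0","top0"):
    f=load(n+".npz"); im=f["image"]; W=cloud(f)
    a=im[130:300,140:460] if n=="scene0" else im[130:300,190:450]
    cv2.imwrite(f"pics/{n}z.png",cv2.resize(a[:,:,::-1],None,fx=2.5,fy=2.5,interpolation=cv2.INTER_CUBIC))
    hsv=cv2.cvtColor(im,cv2.COLOR_RGB2HSV)
    for p in ([(340,200),(335,262),(417,260),(217,222),(222,240),(250,240),(340,190)] if n=="scene0" else [(345,203),(343,264),(409,252),(242,246),(344,187),(300,300)]):
        print(n,p,im[p[1],p[0]],hsv[p[1],p[0]],np.round(W[p[1],p[0]],4))
E
```

```text
scene0 (340, 200) [ 96 104 111] [104  34 111] [ 0.6294 -0.0487  0.04  ]
scene0 (335, 262) [100 105 113] [108  29 113] [ 0.4676 -0.0474  0.0346]
scene0 (417, 260) [ 98 103 111] [108  30 111] [ 0.4871 -0.2262  0.0358]
scene0 (217, 222) [ 98 103 112] [109  32 112] [0.4883 0.2001 0.132 ]
scene0 (222, 240) [40 41 45] [114  28  45] [0.4742 0.1952 0.0835]
scene0 (250, 240) [175 176 171] [ 36   7 176] [ 0.5268  0.1532 -0.0006]
scene0 (340, 190) [ 64 101 154] [108 149 154] [ 0.6822 -0.0472  0.0074]
top0 (345, 203) [118 121 127] [110  18 127] [ 0.6237 -0.0521  0.0353]
top0 (343, 264) [121 125 127] [100  12 127] [ 0.4606 -0.0508  0.0329]
top0 (409, 252) [114 118 122] [105  17 122] [ 0.4971 -0.2249  0.0385]
top0 (242, 246) [122 128 130] [ 98  16 130] [0.4963 0.2061 0.1298]
top0 (344, 187) [ 34  85 143] [106 194 143] [ 0.6723 -0.0502  0.0018]
top0 (300, 300) [169 167 161] [ 23  12 169] [0.3641 0.0598 0.0689]
```

View pics/wrist0.png

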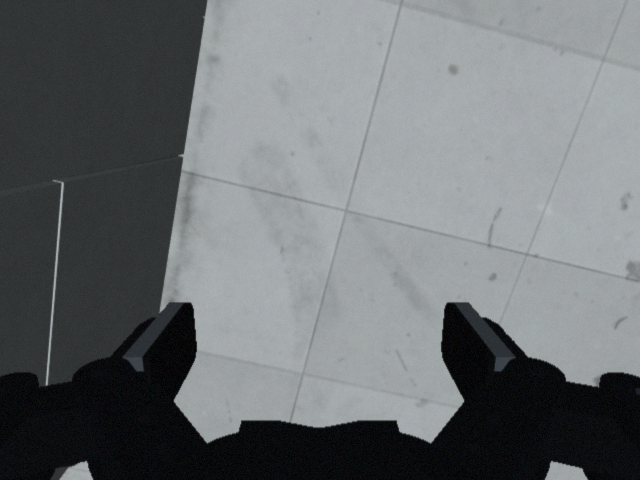

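View pics/scene0z.png

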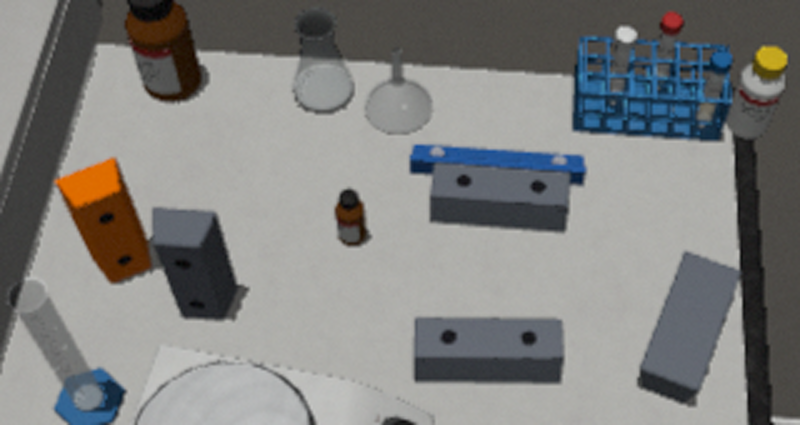

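View pics/top0z.png

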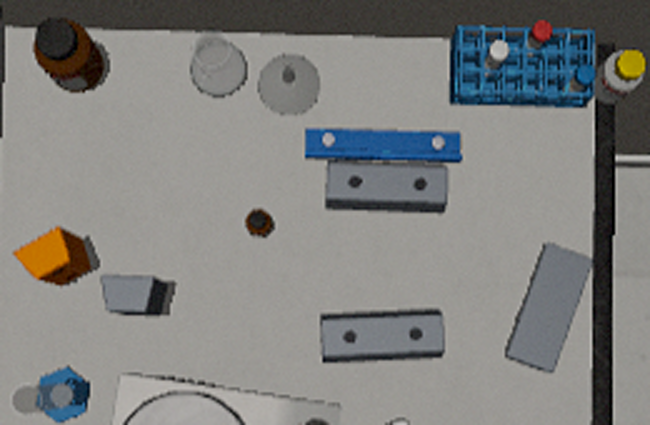

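```bash
cat > meas.py <<'E'
from h import *
def face(f,seed,z,lo,hi,smax=70):
    im=f["image"]; hsv=cv2.cvtColor(im,cv2.COLOR_RGB2HSV); h,s,v=cv2.split(hsv)
    m=((v>lo)&(v<hi)&(s<smax)).astype(np.uint8)
    m=cv2.morphologyEx(m,cv2.MORPH_OPEN,np.ones((3,3),np.uint8))
    n,l,st,c=cv2.connectedComponentsWithStats(m,connectivity=4)
    k=l[seed[1],seed[0]]
    if k==0: return None
    cs,_=cv2.findContours((l==k).astype(np.uint8),cv2.RETR_EXTERNAL,cv2.CHAIN_APPROX_NONE)
    c=cv2.convexHull(max(cs,key=cv2.contourArea))[:,0]
    P=np.array([ray(f,u,w,z)[:2] for u,w in c])
    (cx,cy),(w,hh),a=cv2.minAreaRect((P*1000).astype(np.float32))
    B=cv2.boxPoints(((cx,cy),(w,hh),a)); e=B[1]-B[0]; g=B[2]-B[1]
    L=e if np.hypot(*e)>np.hypot(*g) else g
    yaw=np.degrees(np.arctan2(L[1],L[0]))%180
    return np.round([cx,cy,max(w,hh),min(w,hh),yaw],1),P,c
E
python3 - <<'E'
from meas import *
T=load("top0.npz");S=load("scene0.npz")
for nm,s,z in [("far",(345,210),.036),("near",(343,258),.036),("up",(409,252),.036),("st",(242,246),.13)]:
    r=face(T,s,z,98,148)
    print("top",nm,None if r is None else r[0])
    if nm=="st": print(np.round(r[1],3).tolist())
for nm,s,z in [("far",(340,203),.036),("near",(335,262),.036),("up",(417,255),.036),("st",(217,222),.13)]:
    r=face(S,s,z,75,145)
    print("scn",nm,None if r is None else r[0])
    if nm=="st": print(np.round(r[1],3).tolist())
for n,f in(("top",T),("scn",S)):
    h,s,v=cv2.split(cv2.cvtColor(f["image"],cv2.COLOR_RGB2HSV)); m=((h>98)&(h<118)&(s>120)&(v>60)).astype(np.uint8)
    k,l,st,c=cv2.connectedComponentsWithStats(m)
    for i in range(1,k):
        if st[i,4]>150:
            ps=cv2.findContours((l==i).astype(np.uint8),0,1)[0][0][:,0]
            for z in (0,.024): print(n,st[i],cv2.minAreaRect(np.array([ray(f,a,b,z)[:2]*1000 for a,b in ps],np.float32)))
E
```

```text
top far None
top near [461.6 -49.4 131.8  37.   94.2]
top up [ 497.1 -228.2  130.1   53.9  162. ]
top st [496.2 211.2  49.7  34.8  91.6]
[[0.513, 0.219], [0.512, 0.187], [0.502, 0.186], [0.482, 0.191], [0.479, 0.193], [0.478, 0.23], [0.488, 0.233], [0.503, 0.236], [0.51, 0.236], [0.513, 0.234]]
scn far [622.4 -48.6 129.3  38.7  89.8]
scn near [459.7 -48.1 130.9  39.   94.9]
scn up [ 493.7 -225.6  129.5   56.3  161.3]
scn st [492.2 212.4  50.9  36.   90.4]
[[0.51, 0.219], [0.51, 0.188], [0.505, 0.187], [0.498, 0.188], [0.483, 0.191], [0.476, 0.194], [0.474, 0.21], [0.475, 0.231], [0.477, 0.233], [0.482, 0.234], [0.509, 0.238]]
top [ 372  140   56   33 1208] ((763.7598266601562, -201.36264038085938), (89.08773803710938, 152.32919311523438), 0.6990911364555359)
top [ 372  140   56   33 1208] ((758.3153686523438, -197.6387481689453), (87.62458801269531, 149.82728576660156), 0.6991521120071411)
top [312 182  63  13 646] ((670.5088500976562, -47.494384765625), (31.094022750854492, 171.0970001220703), 0.09670756012201309)
top [312 182  63  13 646] ((666.5960083007812, -46.29750061035156), (
[... 900 characters left out ...]
182373047), (31.60426902770996, 170.72933959960938), 0.5109838843345642)
scn [304 188  70  15 440] ((655.3482055664062, -44.12644958496094), (30.81935691833496, 166.48922729492188), 0.5109880566596985)
scn [  0 260  23  41 378] ((381.71356201171875, 663.9489135742188), (97.13392639160156, 28.32096290588379), 4.737035751342773)
scn [  0 260  23  41 378] ((371.7294006347656, 646.3749389648438), (94.7215576171875, 27.617650985717773), 4.737038612365723)
scn [162 278  28  24 276] ((386.8829650878906, 293.37713623046875), (52.6083984375, 50.950408935546875), 51.16582107543945)
scn [162 278  28  24 276] ((376.7704162597656, 285.00634765625), (51.30184555053711, 49.68505859375), 51.165794372558594)
```

Run:
```python
from meas import *
from plant import robot
T=load("top0.npz");S=load("scene0.npz")
for nm,uv,z in [("orange base right",(216,243),0),("orange base R-far",(229,236),0),("plate TR",(326,292),.06),("knob",(317,304),.08),("timer TL",(333,304),.02),("timer TR",(355,298),.02),("dropper",(293,219),.067),("st base wide edge",(260,240),0)]:
    print(nm,np.round(ray(T,*uv,z),3))
for nm,uv,z in [("orange base L,R",(188,242),0),("oR2",(200,235),0),("st base L",(214,256),0),("st base R",(231,257),0),("plate TR",(313,290),.06),("plate bot",(313,295),0),("knob",(300,305),.08),("timer TL",(320,318),.02),("timer TR",(346,310),.02)]:
    print("S",nm,np.round(ray(S,*uv,z),3))
W=cloud(S)
for uv in [(300,303),(309,296),(337,322),(228,300),(290,345)]: print(uv,np.round(W[uv[1],uv[0]],3))
for p in [(.405,-.049,.03),(.41,-.049,.02),(.42,-.049,.02),(.60,-.05,.02)]:
    for y in(-np.pi/2,np.pi/2):
        q=robot.inverse_kinematics(p,[np.pi,0,y]); print(p,y,None if q is None else np.round(q,2))
```

```text
orange base right [0.509 0.295 0.   ]
orange base R-far [0.529 0.26  0.   ]
plate TR [ 0.386 -0.007  0.06 ]
knob [0.356 0.016 0.08 ]
timer TL [ 0.354 -0.027  0.02 ]
timer TR [ 0.371 -0.086  0.02 ]
dropper [0.574 0.084 0.067]
st base wide edge [0.52  0.175 0.   ]
S orange base L,R [0.509 0.295 0.   ]
S oR2 [0.53  0.271 0.   ]
S st base L [ 0.478  0.228 -0.   ]
S st base R [0.478 0.189 0.   ]
S plate TR [ 0.386 -0.006  0.06 ]
S plate bot [ 0.401 -0.005  0.   ]
S knob [0.343 0.016 0.08 ]
S timer TL [ 0.342 -0.025  0.02 ]
S timer TR [ 0.364 -0.078  0.02 ]
(300, 303) [0.352 0.017 0.068]
(309, 296) [0.381 0.002 0.039]
(337, 322) [ 0.337 -0.06   0.019]
(228, 300) [0.338 0.157 0.088]
(290, 345) [0.264 0.027 0.068]
(0.405, -0.049, 0.03) -1.5707963267948966 [ 0.36  0.42 -0.41  2.3   0.37  0.47 -1.92]
(0.405, -0.049, 0.03) 1.5707963267948966 [ 0.64  0.5  -0.75  2.29  0.66  0.57  0.95]
(0.41, -0.049, 0.02) -1.5707963267948966 [ 0.34  0.45 -0.39  2.3   0.38  0.45 -1.93]
(0.41, -0.049, 0.02) 1.5707963267948966 [ 0.58  0.51 -0.68  2.28  0.64  0.54  0.96]
(0.42, -0.049, 0.02) -1.5707963267948966 [ 0.33  0.46 -0.38  2.28  0.37  0.46 -1.92]
(0.42, -0.049, 0.02) 1.5707963267948966 [ 0.56  0.52 -0.66  2.26  0.63  0.54  0.98]
(0.6, -0.05, 0.02) -1.5707963267948966 [ 0.22  0.64 -0.28  1.87  0.27  0.67 -1.79]
(0.6, -0.05, 0.02) 1.5707963267948966 [ 0.54  0.75 -0.74  1.85  0.69  0.81  1.01]
```

What could be mistaken for what, in scene pixels:
- **Standing ingot:** grey (217,235) or orange look-alike (183,218). I choose the grey one; its two black eyes face the robot.
- **Upturned ingot:** (415,260), which shows no eyes on its top face. The eyed ingots at (340,207) and (335,269) are far and near.

The close crop above confirms these choices. I'll tip the standing ingot first.

```bash
cat > snap.py <<'E'
from h import *
def snap(robot,cam,name,crop=None,sc=1):
    f=robot.grab_frame(cam); np.savez(name+".npz",**f); a=f["image"]
    if crop: a=a[crop[1]:crop[3],crop[0]:crop[2]]
    cv2.imwrite(f"pics/{name}.png",cv2.resize(a[:,:,::-1],None,fx=sc,fy=sc,interpolation=cv2.INTER_CUBIC)); return f
E
python3 - <<'E'
from plant import robot
from snap import *
D=[np.pi,0,-np.pi/2]
robot.goto([.44,.212,.26],D); print(robot.sense()["t"])
robot.grip(0.0)
robot.move_straight([.435,.212,.118],vel=.2)
snap(robot,"scene","pre_tip",(140,130,460,300),2.5)
print(robot.move_straight([.466,.212,.118],vel=.06,contact_N=3), robot.sense()["tcp_pos"])
s=robot.sense()["tcp_pos"]
robot.move_straight([s[0]+.05,.212,.118],vel=.06)
robot.sleep(.3)
robot.move_straight([.47,.212,.2],vel=.25)
robot.move_straight([.43,.10,.30],vel=.3)
snap(robot,"top","post_tip",(190,130,450,300),2.5)
print(robot.sense()["t"])
E
```

```text
3.3417
False [0.46565229 0.21193976 0.1177621 ]
8.2333
```

View pics/post_tip.png

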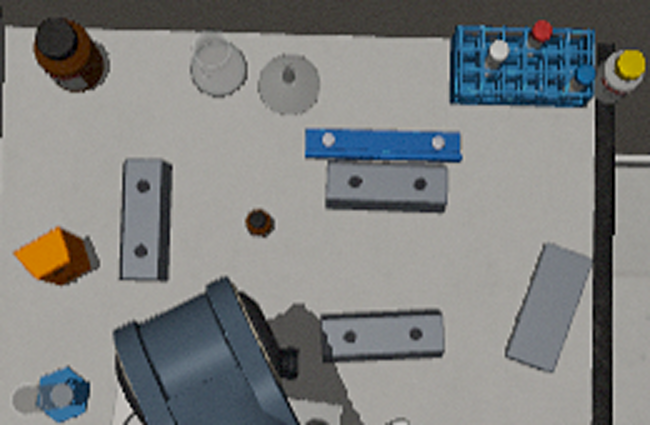

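View pics/pre_tip.png

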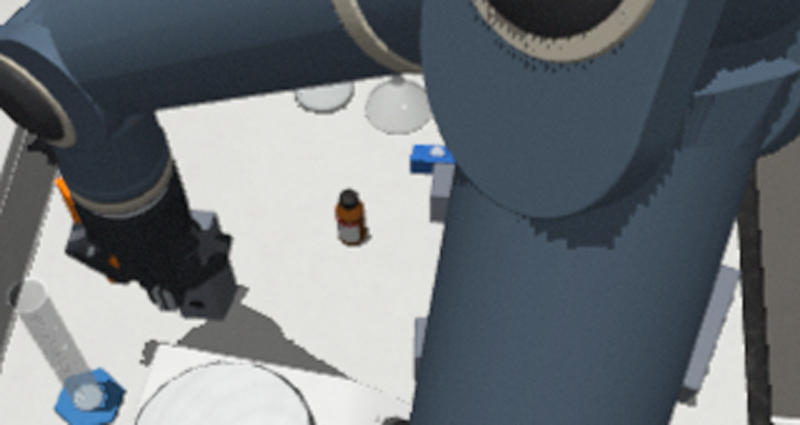

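The tipped ingot now lies on its wide face, eyes up, at crop (145,220), clear of the orange block. Next I take a closer wrist view over the upturned ingot.

Run:
```python
from plant import robot
from meas import *
from snap import snap
T=load("post_tip.npz")
for nm,s in [("st",(242,218)),("st2",(250,205))]:
    r=face(T,s,.036,98,148); print(nm,None if r is None else r[0])
robot.grip(1.0)
yaw=np.radians(71.5)
for y in (yaw,yaw-np.pi):
    q=robot.inverse_kinematics([.49,-.227,.22],[np.pi,0,y]); print(y,None if q is None else np.round(q,2))
q1=robot.inverse_kinematics([.49,-.227,.22],[np.pi,0,yaw-np.pi])
robot.goto([.44,-.227,.26],[np.pi,0,yaw-np.pi])
f=snap(robot,"wrist","w_up"); print(robot.sense()["t"],-f["R"].T@f["t"])
snap(robot,"top","t_up")
```

```text
st [5.802e+02 2.105e+02 1.269e+02 3.750e+01 2.000e-01]
st2 [5.802e+02 2.105e+02 1.269e+02 3.750e+01 2.000e-01]
1.2479104151759457 [ 1.3   0.66 -1.37  1.83  0.69  1.24  0.97]
-1.8936822384138474 [ 1.11  0.44 -0.99  1.84  0.41  1.08 -1.92]
10.3167 [ 0.50374466 -0.24558599  0.39104323]
```

View pics/w_up.png

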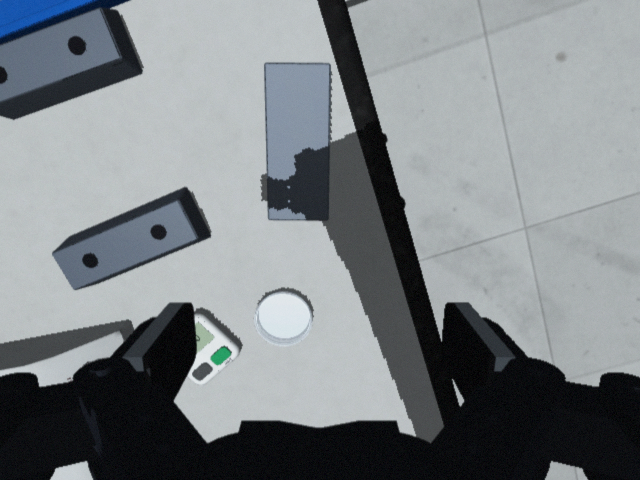

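The wrist view shows the upturned ingot's corners at about (265,63), (330,63), (329,219) and (268,219). It is partly in shadow, but the edges are clear.

Run:
```python
from h import *
f=load("w_up.npz")
P=np.array([ray(f,u,v,.036)[:2] for u,v in [(265,63),(330,63),(329.5,219.5),(268,219.5)]])
print(np.round(P,4),P.mean(0)); 
for a,b in((0,3),(1,2)):
    d=P[a]-P[b]; print(np.degrees(np.arctan2(d[1],d[0]))%180,np.hypot(*d))
print([np.hypot(*(P[0]-P[1])),np.hypot(*(P[2]-P[3]))])
Q=np.array([ray(f,u,v,.036)[:2] for u,v in [(53,253),(181,188),(204,231),(76,289)]]); print("near",np.round(Q,4),Q.mean(0))
```

```text
[[ 0.565  -0.2208]
 [ 0.5486 -0.2701]
 [ 0.427  -0.2302]
 [ 0.4441 -0.1788]] [ 0.49617956 -0.22497815]
160.8560012843131 0.12792820154222603
161.83691232752696 0.12791487766330212
[np.float64(0.051964695873748995), np.float64(0.054154740718391194)]
near [[ 0.4762  0.0155]
 [ 0.4939 -0.1172]
 [ 0.4522 -0.1213]
 [ 0.4384  0.0119]] [ 0.46518783 -0.05278774]
```

Run:
```python
from plant import robot
from snap import *
yaw=np.radians(-108.6); c=[.4962,-.2265]
for y in(-np.pi,0,np.pi):
    q=robot.inverse_kinematics([.542,-.047,.06],[np.pi,0,y]); print(y,None if q is None else np.round(q,2))
robot.goto([*c,.13],[np.pi,0,yaw])
f=snap(robot,"wrist","w_up2")
print(robot.move_straight([*c,.024],vel=.12,contact_N=6),robot.sense()["tcp_pos"])
robot.grip(0.0,60); s=robot.sense(); print("open",s["opening"],s["wrist_force"])
robot.move_straight([*c,.07],vel=.12); s=robot.sense(); print(s["opening"],s["wrist_force"],s["t"])
snap(robot,"scene","s_lift",(300,130,500,300),3)
```

```text
-3.141592653589793 [-0.53  0.59  0.72  2.03 -0.58  0.73 -2.58]
0 [ 0.87  0.93 -1.28  1.96  1.02  1.12 -0.86]
3.141592653589793 [-0.53  0.59  0.72  2.03 -0.58  0.73 -2.58]
False [ 0.49683149 -0.22652705  0.0246548 ]
open 0.6032695498223414 [-0.66114954  0.70873882  5.80716997]
0.6003465710262915 [ 1.37634593  0.50908435 -4.28238279] 13.025
```

View pics/s_lift.png

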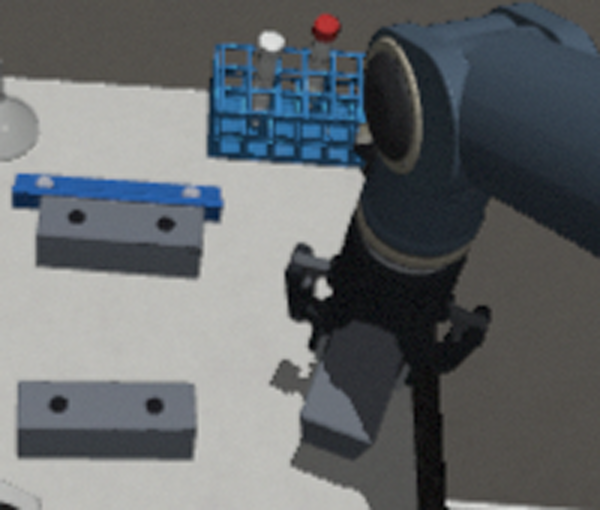

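View pics/w_up2.png

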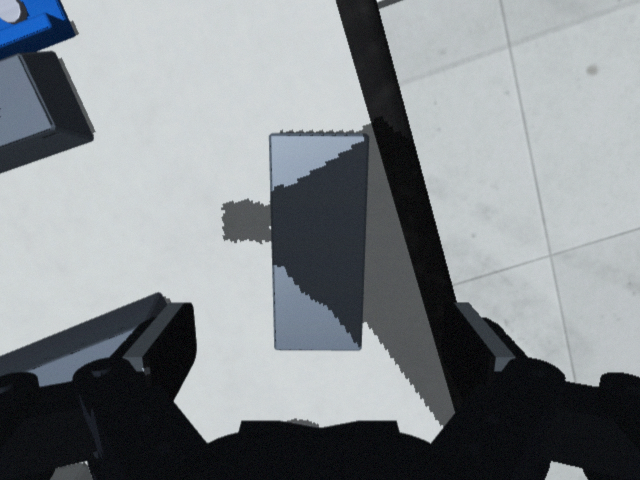

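Run:
```python
from plant import robot
from snap import *
D=[np.pi,0,0.0]; c=[.542,-.047]
robot.move_straight([.4962,-.2265,.17],vel=.2)
robot.goto([*c,.17],D); s=robot.sense(); print(s["t"],s["opening"],s["tcp_pos"],s["tcp_rot"])
robot.move_straight([*c,.075],vel=.15)
snap(robot,"wrist","w_pl"); snap(robot,"scene","s_pl",(300,130,500,300),3); snap(robot,"top","t_pl",(260,150,460,300),3)
print(robot.sense()["t"])
```

```text
15.075 0.6034090238767535 [ 0.54165256 -0.04767436  0.16920722] [ 3.14138150e+00  1.43947273e-03 -1.44350103e-03]
16.0083
```

View pics/w_pl.png

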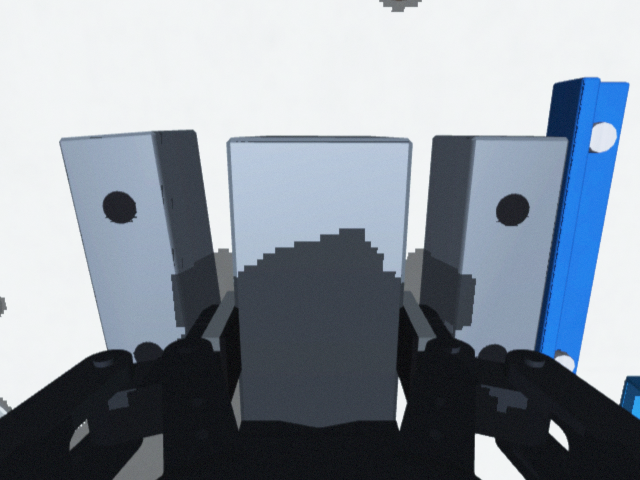

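View pics/s_pl.png

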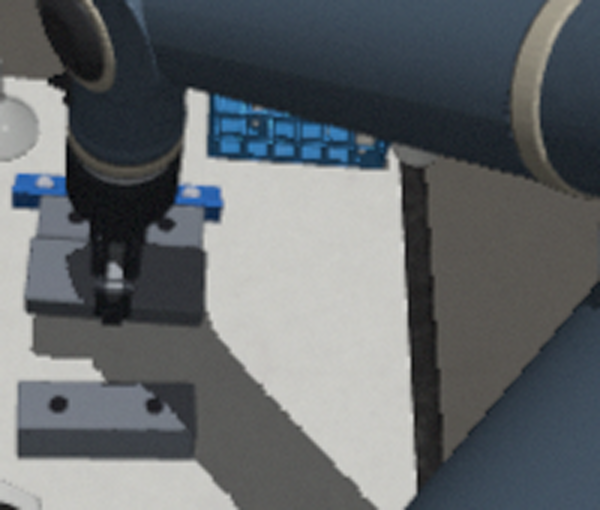

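View pics/t_pl.png

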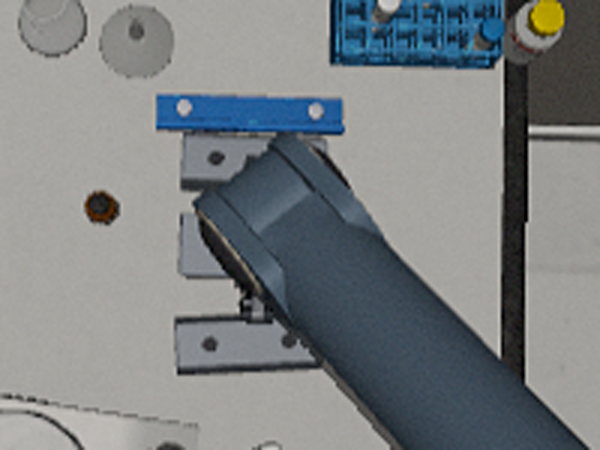

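The held ingot is level and centred between near and far, with the fingers clear on both sides. I'll lower it.

Run:
```python
from plant import robot
from snap import *
c=[.542,-.047]
print(robot.move_straight([*c,.0245],vel=.05,contact_N=4),robot.sense()["tcp_pos"],robot.sense()["wrist_force"])
robot.grip(.71); print(robot.sense()["opening"]); robot.sleep(.1)
robot.move_straight([*c,.16],vel=.15)
print(robot.sense()["t"])
snap(robot,"scene","s_pl2",(250,130,450,300),3)
D=[np.pi,0,-np.pi/2]
for y in(-1,1):
  for p in [(.41,-.05,.16),(.41,-.05,.02),(.5,-.05,.02)]:
    q=robot.inverse_kinematics(p,[np.pi,0,y*np.pi/2]); print(p,y,None if q is None else np.round(q,2))
robot.goto([.40,-.05,.18],D)
snap(robot,"scene","s_pl3",(250,130,450,300),3);snap(robot,"wrist","w_pl3");snap(robot,"top","t_pl3",(260,150,460,300),3)
print(robot.sense()["t"])
```

```text
True [ 0.54157001 -0.04700271  0.02517185] [-0.275197   -0.61722346  5.73375971]
0.7107484437199566
18.3667
(0.41, -0.05, 0.16) -1 [ 0.84  0.26 -0.93  2.17  0.29  0.83 -1.84]
(0.41, -0.05, 0.02) -1 [ 0.55  0.5  -0.65  2.29  0.62  0.53 -2.15]
(0.5, -0.05, 0.02) -1 [ 0.51  0.6  -0.63  2.09  0.59  0.64 -2.1 ]
(0.41, -0.05, 0.16) 1 [ 1.01  0.35 -1.16  2.17  0.42  0.88  1.17]
(0.41, -0.05, 0.02) 1 [ 1.    0.9  -1.32  2.27  1.13  0.99  0.52]
(0.5, -0.05, 0.02) 1 [ 0.91  0.98 -1.29  2.07  1.13  1.08  0.61]
19.6667
```

View pics/w_pl3.png

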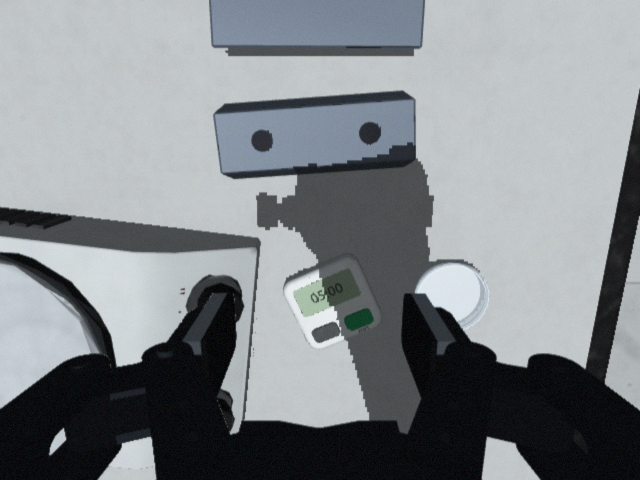

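View pics/s_pl3.png

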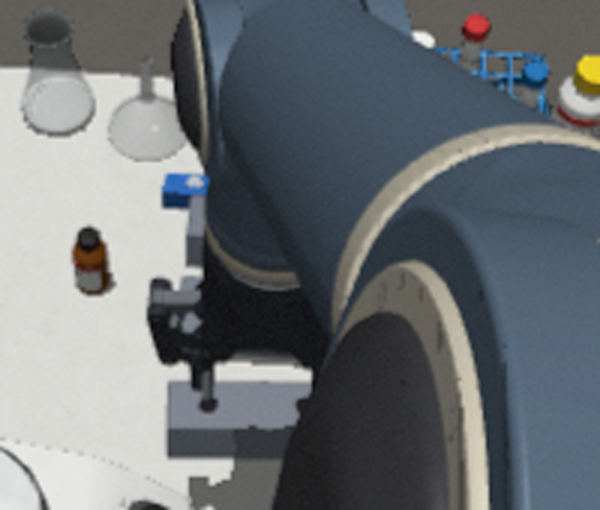

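View pics/t_pl3.png

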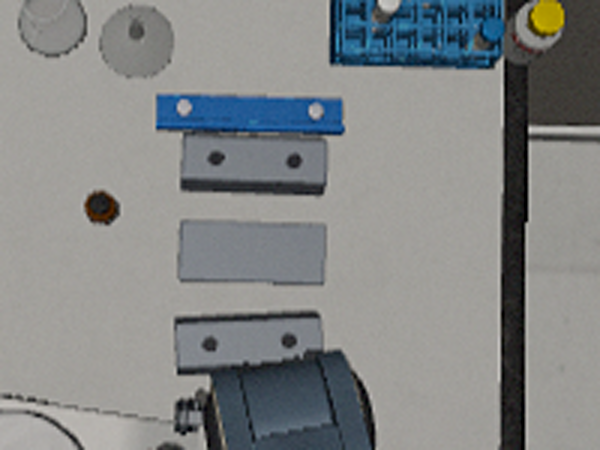

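The upturned ingot sits squarely between near and far, at top crop (252,252). Now I push the near ingot with both fingertips, low on its rear flank.

Run:
```python
from plant import robot
from snap import *
robot.grip(.75)
y=-.049
robot.move_straight([.402,y,.17],vel=.15)
print(robot.move_straight([.402,y,.018],vel=.12,contact_N=8),robot.sense()["tcp_pos"])
w0=robot.sense()["wrist_force"]
for x in(.43,.455,.475,.485):
    r=robot.move_straight([x,y,.018],vel=.06,contact_N=25); s=robot.sense()
    print(r,np.round(s["tcp_pos"],4),np.round(s["wrist_force"]-w0,1),round(s["t"],2))
    if r: break
snap(robot,"top","t_push",(260,150,460,300),3); snap(robot,"wrist","w_push")
```

```text
False [ 0.40243993 -0.04900379  0.01843208]
False [ 0.4304 -0.049   0.018 ] [ 0.9  0.4 -0.7] 22.17
False [ 0.4543 -0.0492  0.0177] [-2.8  0.6 -0.4] 22.73
True [ 0.4651 -0.0495  0.0172] [ 1.1  0.3 -0.1] 23.06
```

View pics/w_push.png

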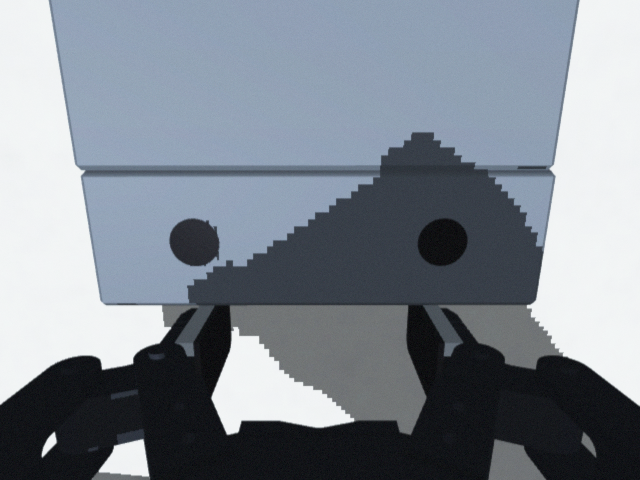

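View pics/t_push.png

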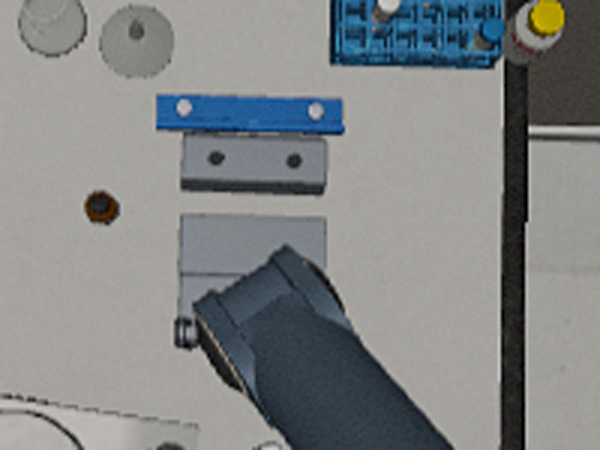

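Near and upturned have met squarely; the stop was the impact spike. I'll go on more slowly.

Run:
```python
from plant import robot
from snap import *
y=-.049
w0=robot.sense()["wrist_force"]; hits=0
for x in np.arange(.470,.516,.005):
    if x<robot.sense()["tcp_pos"][0]+.001: continue
    r=robot.move_straight([x,y,.018],vel=.03,contact_N=28); s=robot.sense()
    print(r,np.round(s["tcp_pos"],4),np.round(s["wrist_force"]-w0,1),round(s["t"],2))
    if s["wrist_force"][0]-w0[0]<-18: break
    hits+=bool(r)
    if hits>2: break
snap(robot,"wrist","w_push2"); snap(robot,"top","t_push2",(260,150,460,300),3)
```

```text
False [ 0.4692 -0.0492  0.0176] [-3.5 -0.5 -2.2] 23.54
False [ 0.4742 -0.0491  0.0177] [-4.7  0.4 -3.4] 23.86
False [ 0.4803 -0.049   0.018 ] [-3.9  0.3 -2.7] 24.18
False [ 0.4843 -0.049   0.018 ] [-5.1  1.3 -0.6] 24.49
False [ 0.4893 -0.049   0.018 ] [-5.9 -0.6 -1. ] 24.81
False [ 0.4943 -0.049   0.018 ] [-5.8 -0.9 -0.4] 25.12
False [ 0.497  -0.049   0.0178] [-11.7  -0.8   5.5] 25.44
False [ 0.4983 -0.0491  0.0178] [-19.2   0.3  15.1] 25.76
```

View pics/w_push2.png

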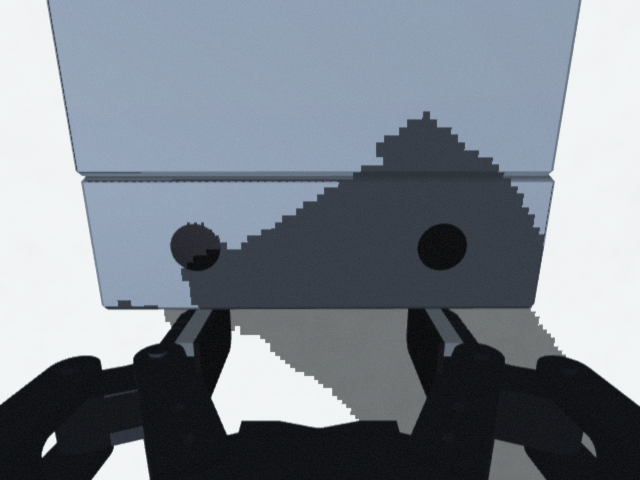

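View pics/t_push2.png

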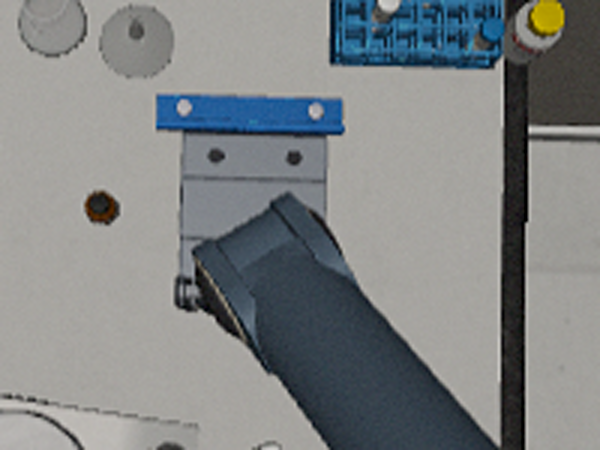

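All three are closed against the rail: the force rose to 19 N at x=0.498, where I expected the rail. I'll back off and check from above.

```bash
python3 - <<'E'
from plant import robot
from snap import *
y=-.049
robot.move_straight([.47,y,.018],vel=.1)
robot.move_straight([.47,y,.2],vel=.2)
robot.move_straight([.47,.06,.26],vel=.3)
robot.goto([.50,.17,.26],[np.pi,0,-np.pi/2])
snap(robot,"scene","s_l",(150,130,450,300),2.6); snap(robot,"top","t_l",(210,130,450,300),3);snap(robot,"wrist","w_l")
print(robot.sense()["t"])
E
python3 - <<'E'
from meas import *
T=load("t_l.npz");S=load("s_l.npz")
for nm,s in [("far",(345,207)),("near",(343,240)),("up",(343,222)),("st",(250,205)),("st",(242,218))]:
    r=face(T,s,.036,98,148); print(nm,None if r is None else r[0])
E
```

```text
28.6667
far [579.4 -49.2 131.6 130.8   1.2]
near [579.4 -49.2 131.6 130.8   1.2]
up [579.4 -49.2 131.6 130.8   1.2]
st None
st None
```

View pics/s_l.png

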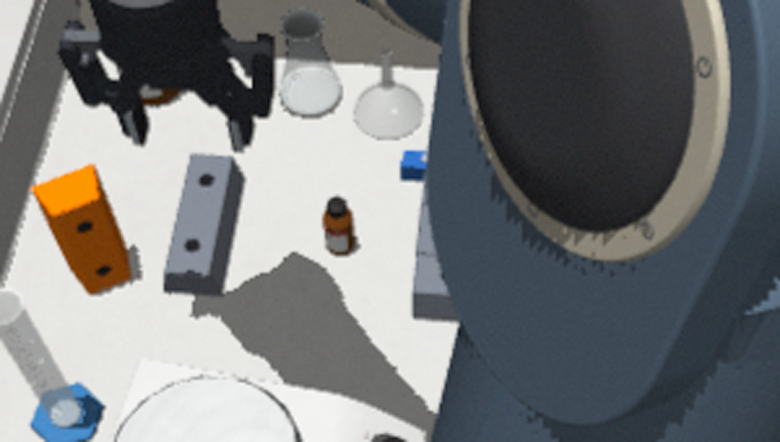

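View pics/t_l.png

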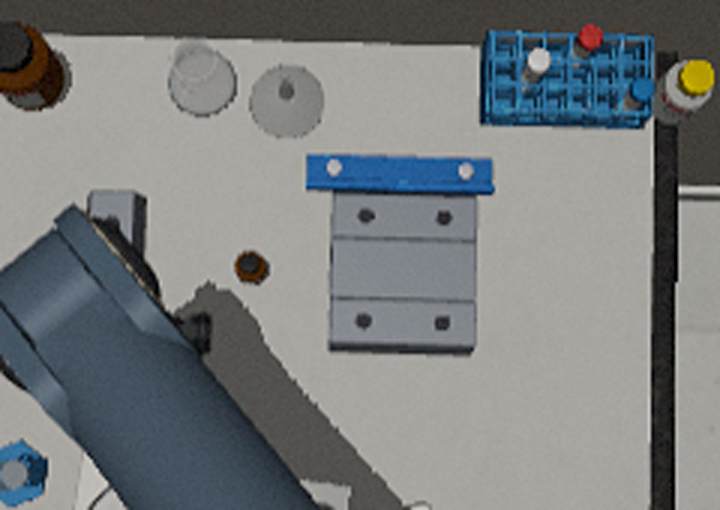

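View pics/w_l.png

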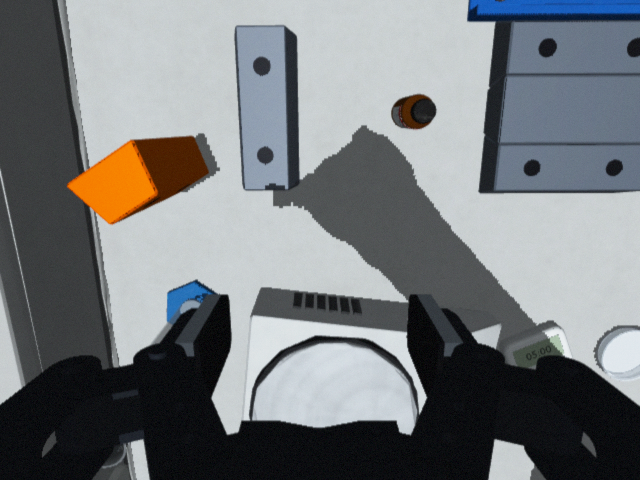

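The layer is one tight block, centred at about (0.580,-0.049), with seams even at top crop (403,240) and (403,298). Now the tipped ingot: its top-face corners in the wrist view are near (236,26), (283,27), (288,189) and (243,189).

Run:
```python
from meas import *
f=load("w_l.npz")
P=np.array([ray(f,u,v,.036)[:2] for u,v in [(236,26),(282,27),(287,189),(243,189)]]);print(np.round(P,4),P.mean(0))
for a,b in((0,3),(1,2)): d=P[a]-P[b]; print(np.degrees(np.arctan2(d[1],d[0])))
e=[ray(f,*p,.036)[:2] for p in((262,66),(265,155))]; d=e[0]-e[1]; print("eyes",e,np.mean(e,0),np.degrees(np.arctan2(d[1],d[0])))
print("orange",ray(f,209,165,0),ray(f,196,137,0))
# layer eyes / seams from wrist
print("up left end",ray(f,505,75,.036),ray(f,492,143,.036))
T=load("t_l.npz")
u=lambda x,y:(x/3+210,y/3+130)
for nm,p in [("far eyes",((366,216),(444,218))),("near eyes",((363,321),(442,323))),("seamF",((333,239),(476,241))),("seamN",((332,297),(476,299))),("rail topfront",((308,190),(492,192)))]:
    z=.024 if "rail" in nm else .036
    A=[ray(T,*u(*q),z)[:2] for q in p]; d=A[0]-A[1]; print(nm,np.round(np.mean(A,0),4),np.degrees(np.arctan2(d[1],d[0])))
```

```text
[[0.643  0.2317]
 [0.6421 0.1959]
 [0.5156 0.1951]
 [0.5158 0.2329]] [0.57913532 0.21390602]
-0.5327690416111461
0.39157948684436067
eyes [array([0.61397601, 0.21264051]), array([0.54439508, 0.21289693])] [0.57918555 0.21276872] -0.2111502195646121
orange [0.53314379 0.26997739 0.        ] [0.5585207  0.28001003 0.        ]
up left end [0.60658968 0.01815811 0.036     ] [0.55350383 0.02288134 0.036     ]
far eyes [ 0.6254 -0.052 ] 90.13310921973095
near eyes [ 0.5315 -0.052 ] 90.14183642264825
seamF [ 0.6047 -0.0521] 90.80247412418845
seamN [ 0.5529 -0.0529] 90.8007818102353
rail topfront [ 0.6504 -0.0477] 90.98865103104278
```

Run:
```python
from plant import robot
from snap import *
D=[np.pi,0,-np.pi/2]; c=[.579,.212]
robot.grip(.85)
robot.goto([*c,.14],D)
snap(robot,"wrist","w_g0")
print(robot.move_straight([*c,.016],vel=.1,contact_N=6),robot.sense()["tcp_pos"])
robot.grip(0.0,70); s=robot.sense(); print("open",s["opening"],s["wrist_force"],s["tcp_pos"])
robot.move_straight([*c,.045],vel=.06); robot.sleep(.2); s=robot.sense(); print(s["opening"],s["wrist_force"],s["t"])
snap(robot,"scene","s_g",(150,130,350,300),3); snap(robot,"wrist","w_g")
```

```text
False [0.5794645  0.21233138 0.01674429]
open 0.5531688104191583 [-1.7807532  -0.5352828   6.81913954] [0.57936123 0.21261552 0.01747834]
0.5477955127368934 [ 0.6672264  -0.1565036  -2.80118541] 32.2
```

View pics/s_g.png

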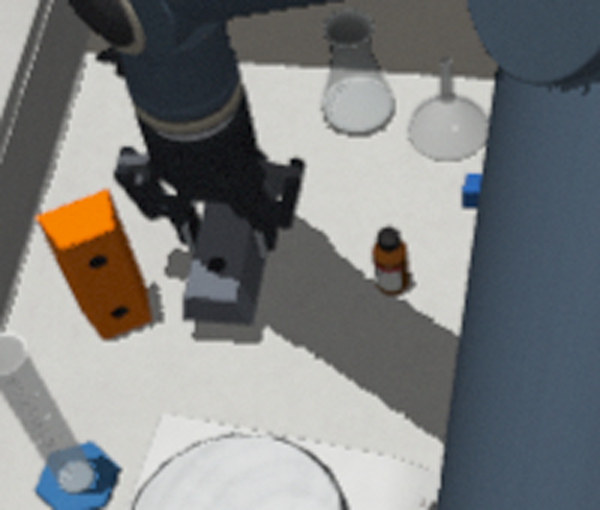

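View pics/w_g.png

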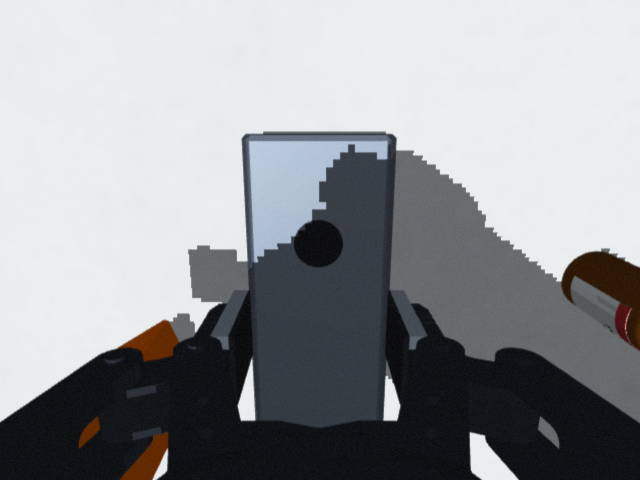

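The grip holds, and the ingot hangs level and centred in the jaws. I'll carry it over the dropper bottle at a safe height to hover above the layer.

Run:
```python
from plant import robot
from snap import *
robot.move_straight([.579,.212,.16],vel=.15)
robot.move_straight([.580,-.050,.16],vel=.2)
s=robot.sense(); print(s["opening"],s["wrist_force"],s["t"])
robot.move_straight([.580,-.050,.085],vel=.12)
snap(robot,"scene","s_h",(250,130,450,300),3); snap(robot,"wrist","w_h"); snap(robot,"top","t_h",(260,150,460,300),3)
print(robot.sense()["t"],robot.sense()["tcp_pos"],robot.sense()["tcp_rot"])
```

```text
0.5467638933346429 [-1.58784947 -0.20181957 -3.0196886 ] 34.675
35.6 [ 0.58074102 -0.04987702  0.086005  ] [-3.13963610e+00 -1.37761335e-04 -1.57078211e+00]
```

View pics/s_h.png

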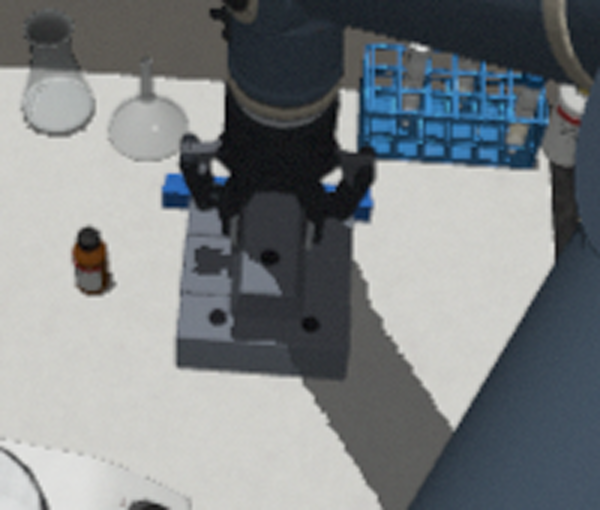

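View pics/w_h.png

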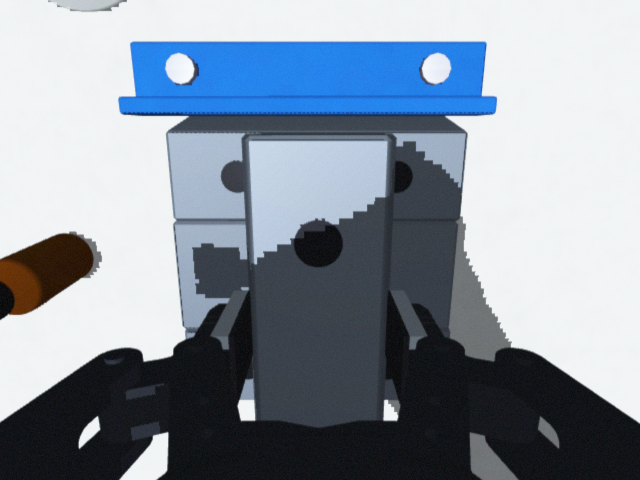

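View pics/t_h.png

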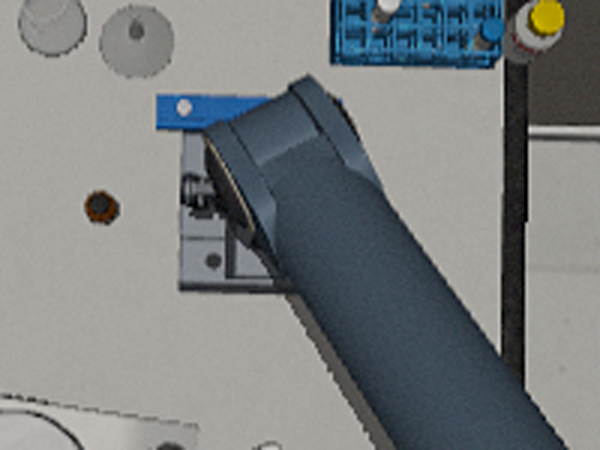

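The ingot is crosswise and centred: layer mid-column 317, held ingot mid-column 320. I'll lower it to contact and release.

```bash
python3 - <<'E'
from plant import robot
from snap import *
print(robot.move_straight([.580,-.050,.058],vel=.06,contact_N=5),robot.sense()["tcp_pos"])
print(robot.move_straight([.580,-.050,.051],vel=.02,contact_N=4),robot.sense()["tcp_pos"],robot.sense()["wrist_force"])
for o in (.57,.6,.65,.75,.85): robot.grip(o)
robot.sleep(.1)
robot.move_straight([.580,-.050,.20],vel=.15)
robot.move_straight([.50,-.20,.30],vel=.25)
robot.goto([.30,-.45,.35],[np.pi,0,-np.pi/2])
snap(robot,"scene","s_e",(250,130,450,300),3); snap(robot,"top","t_e",(190,130,450,300),2.5)
snap(robot,"scene","s_ef")
print(robot.sense()["t"])
E
python3 - <<'E'
from meas import *
T=load("t_e.npz");S=load("s_e.npz")
print(face(T,(343,240),.072,98,148)and face(T,(343,222),.072,98,148)[0])
W=cloud(S)
E
```

```text
False [ 0.57994344 -0.04979934  0.05769692]
True [ 0.58057338 -0.04989823  0.05355492] [-0.28206229 -0.86854913  3.91904425]
41.2333
[579.7 -51.1 125.7  36.4   1.3]
```

View pics/s_e.png

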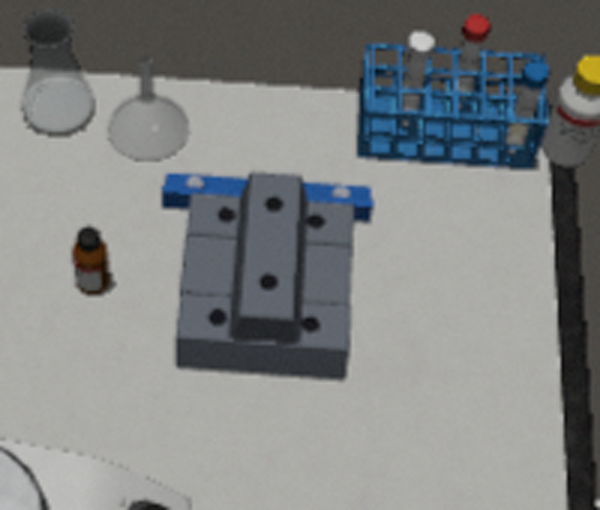

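View pics/t_e.png

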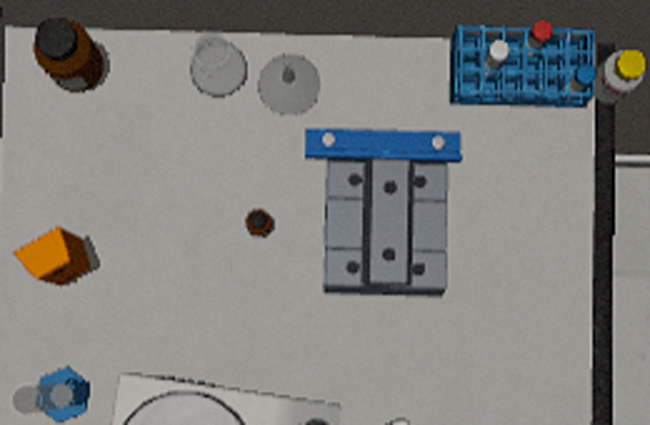

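Run:
```python
from meas import *
S=load("s_e.npz");W=cloud(S);T=load("t_e.npz");V=cloud(T)
s=lambda x,y:(int(x/3+250),int(y/3+130)); t=lambda x,y:(int(x/2.5+190),int(y/2.5+130))
def md(W,p): a=W[p[1]-2:p[1]+3,p[0]-2:p[0]+3].reshape(-1,3); return np.round(np.nanmedian(a,0),4)
for n,p in dict(farL=(205,222),farR=(340,228),upL=(210,265),upR=(328,270),nearL=(198,318),nearR=(333,325),top1=(272,230),top2=(267,305)).items(): print("S",n,md(W,s(*p)))
for n,p in dict(farL=(340,170),farR=(435,170),upL=(345,222),upR=(430,225),nearL=(338,268),nearR=(434,268),top1=(390,170),top2=(389,270)).items(): print("T",n,md(V,t(*p)))
a=load("scene0.npz")["image"].astype(int); b=load("s_ef.npz")["image"].astype(int)
m=(abs(a-b).max(2)>40).astype(np.uint8); k,l,st,c=cv2.connectedComponentsWithStats(cv2.morphologyEx(m,cv2.MORPH_OPEN,np.ones((3,3),np.uint8)))
print(st[1:][st[1:,4]>15])
```

```text
S farL [0.6153 0.0019 0.0358]
S farR [ 0.6199 -0.1034  0.0359]
S upL [ 0.5769 -0.0057  0.0358]
S upR [ 0.5809 -0.0957  0.0353]
S nearL [ 5.292e-01 -5.000e-04  3.520e-02]
S nearR [ 0.5315 -0.1018  0.036 ]
S top1 [ 0.5909 -0.0495  0.071 ]
S top2 [ 0.5252 -0.0511  0.0717]
T farL [ 0.6355 -0.001   0.0353]
T farR [ 0.6387 -0.1027  0.0352]
T upL [ 0.5821 -0.0077  0.0352]
T upR [ 0.5791 -0.0986  0.0352]
T nearL [ 0.531  -0.0011  0.035 ]
T nearR [ 0.5337 -0.1022  0.0359]
T top1 [ 0.6323 -0.0524  0.0714]
T top2 [ 0.5274 -0.0523  0.0709]
[[  331   188    21    12   170]
 [  349   204     3     7    21]
 [  313   209    15    10   134]
 [  305   210    62    74  3670]
 [  201   213    38    45  1207]
 [  352   212    14    10   128]
 [  395   231    41    62  1471]
 [  585   235    55    51  1434]
 [  449   319   191   161 15974]
 [  329   420   119    60  4539]
 [  248   441    29    11   164]
 [  315   443     8     6    34]
 [  293   444    21     8    85]
 [  231   455    16    25   259]
 [  296   459    18    12   115]
 [  286   463     5     4    17]
 [  559   464    50    16   434]
 [  608   464    32    13   231]]
```

View pics/s_ef.png

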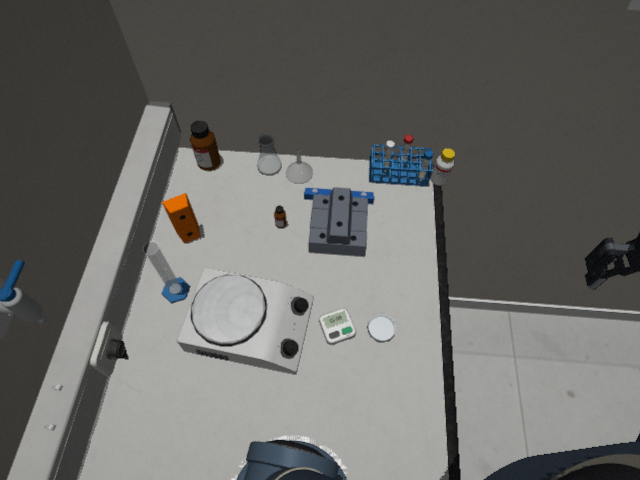

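The layer measures level at about 35–36 mm and the top ingot at about 71 mm. The only changes in the image are the ingots and the arm, and no bystander has moved. I'm handing in.

```bash
python3 -c "
from plant import robot
robot.close_job(); print(robot.sense()['t'])"
```

```text
the job is handed in; nothing more can be done
the job is handed in; nothing more can be done
```

The stack is built and the job is handed in. My last clock reading was 41.2 s, and the hand-in gave no verdict.

**What I did:**
- Tipped the standing grey ingot over onto its wide face with the closed fingertips.
- Laid the upturned ingot, wide face up, between the two ingots at the rail.
- Slid the near ingot up with both fingertips until the force rose from about 6 N to 19 N at the rail.
- Laid the tipped ingot crosswise on top.

**What the last checks showed:**
- **Layer:** its top is level at 35–36 mm, with tight seams.
- **Top ingot:** its upper face is at about 71 mm, centred at about (0.580, -0.051). That is about 2 mm from the middle ingot and about 1° off crosswise.
- **Bystanders:** comparing the first and last images showed no bystander moved.

**Uncertain:** I could not see the rail's front face directly.
- From the top camera, the far ingot's centre came out about 30 mm from my estimate of the face, against a nominal 27 and a limit of 32. The estimate and the camera are each only good to 2–3 mm.
- That the far ingot touches the rail rests on the rise in push force.
- The first push stopped early on the impact between the near and upturned ingots. I carried on more slowly.

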